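Index the stop turret and load a cane for sawing

TASK

The saw jig's stop turret clicks round under its blue knob and carries six stops, number one tipped red and each next one longer. Turn it click by click, letting it rest a moment at each stop on the way, until stop four has clicked in facing the V saddles; then lay the bamboo cane in both saddles with its end right up against that stop, and let go. Leave the cup, the green tape, the tape measure and the screwdriver where they are.

Things in the scene. Friction and masses are not known exactly. Their poses are not given: they have to be found in the camera images.
- jig: Fixed saw jig: plywood board 130 (its x) x 320 (its y) x 15 mm, origin at the centre of its underside; it may stand turned. On it, along y: the turret (upright axis at y = -85 mm) and two V saddles. Between the saddles the board is clear for fingers. Behind the turret, at y = -158 to -132, a grey plunger housing 13 mm high.
- saddle_near (a point): Centre of the floor of the saddle next to the turret, 16 mm long in y (jig y = -1 to 15 mm). Its level groove runs along y and opens upward: floor 12 mm wide, 36 mm above the table, flanks at 45 degrees, 50 mm wide at the mouth, top 55 mm above the table.
- saddle_far (a point): Centre of the floor of the other saddle, same groove: two cheeks at jig y = 126 to 136 and 141 to 151 mm with a 5 mm saw slot between.
- turret (a joint): Turret angle in rad, anticlockwise from above, endless, may be turned either way. Six clicks a turn: a spring plunger pulls it to the nearest multiple of 1.047 when released; a click takes up to about 0.25 N m. Facing the saddles: 0 stop one, 1.047 stop two, 2.094 three, +-3.142 four, -2.094 five, -1.047 six. It starts at stop six, one or two.
- turret_knob (a point): Centre of the turret's blue knob, on the turret's axis, 73 mm above the table: an upright bar 14 mm thick, 48 mm long and 30 mm high (58 to 88 mm above the table). This point's axes turn with the turret: its y axis is the bar's long direction and points at stop one.
- stop_red (a point): Centre of the end face of stop one (red tip, one brass stud on top). The stops are level arms 22 mm wide, 30 to 52 mm above the table, flat-ended; from the axis to the end face: 34 (one), 42, 50, 58 (four), 66, 74 mm.
- stop_four (a point): Centre of the end face of stop four (58 mm from the axis, four brass studs on top), opposite the red one.
- stop_line (a point): Fixed point of the jig (x = 0, y = -27, z = 41 mm in the jig) where the end face of stop four lies when it faces the saddles; axes as the jig's. A red strip on the board points from the turret to the saddles below it.
- cane_home (a point): Fixed point of the jig (x = 0, y = 73, z = 41 mm in the jig): centre of the cane when it lies in both V saddles and touches stop four; axes as the jig's, y along the grooves, away from the turret.
- cane_centre (a point): Centre of the loose bamboo cane: a light brown rod 200 mm long and 10 mm thick (it does not roll), 30 g, lying on the table; its y axis is its length, both ends alike.
- cup: Red cup, 70 mm across, 81 mm high, standing behind the jig; origin at the centre of its underside. Bystander.
- tape: Roll of green tape lying flat, 82 x 76 x 25 mm; origin at its underside. Bystander.
- rule: Yellow and black tape measure, 32 x 92 x 58 mm; origin at its underside. Bystander.
- driver: Screwdriver with an orange handle, 188 mm long, 26 mm high; origin at its underside. Bystander.

How it is judged (in metres and radians):
On the way, in this order (a step that is already met when the one before it is completed fails the run):
1. the turret rests at the last click before stop four (stop three or five facing the saddles) (distance between stop_four and stop_line between 0.052 and 0.064 m and velocity of joint turret between -0.1 and 0.1 rad/s), for 0.2 s.
2. stop four has clicked in facing the saddles (its face within 6 mm of the stop line, at rest) while the cane is still away from the saddles (distance between stop_four and stop_line below 0.006 m and velocity of joint turret between -0.1 and 0.1 rad/s and distance between cane_centre and cane_home above 0.05 m), for 0.2 s.
At the end, for the whole second after the job is handed in: Stop four is clicked in facing the saddles (face within 6 mm of the stop line, at rest), and the cane lies down in both V saddles (centre within 4 mm across and in height, within 0.05 rad of the grooves) with its end within 3 mm of stop four (distance between stop_four and stop_line below 0.006 m and y of cane_centre in the frame of cane_home between -0.003 and 0.003 m and x of cane_centre in the frame of cane_home between -0.004 and 0.004 m and z of cane_centre in the frame of cane_home between -0.004 and 0.004 m and angle between the y axis of cane_centre and the y axis of cane_home, either way round below 0.05 rad and velocity of joint turret between -0.1 and 0.1 rad/s); the robot touches nothing.
It fails at once if the cup, the green tape, the tape measure or the screwdriver is moved by more than 30 mm (distance of any of cup, tape, rule, driver from where it was at the start of the episode above 0.03 m).
It also fails if it takes over 72 s, if anything falls off the work surface, if the arm or the gripper's body presses on something with over 40 N, if the wrist force passes 120 N, or if a joint passes its speed limit or range.

ROBOT

A 6-joint arm with a two-finger parallel gripper is mounted at the origin on a cart in front of the work surface, level with it; the furniture and walls round the work are solid. World frame = base frame: x ahead of the robot, y to its left, z up, the work surface at z = 0. Lengths are in m, angles in degrees, forces in N, time in s.
With the tool pointing down it reaches from about 0.4 to 0.825 m from the base axis. Payload 7 kg.
Tool frame: the origin (TCP) lies on the centre line of the jaws, within the pads' length; the fingertips stand 8 mm ahead of it and the grasp point (between the pads) lies 11 mm behind it; z points along the fingers, y is the line along which they close (so a half turn about z gives the same grasp; the last joint's range is limited). The gripper opens to 88 mm and grips with 3 to 60 N. Pads are 19 mm wide; open, the fingers measure 130 mm over their backs; the gripper's body (78 mm by 193 mm) begins 47 mm behind the grasp point.
Start: joints at [88.814, 20.546, 0.682, 0, -70.136, -16.507], TCP at [0.205, 0.643, 0.235] pointing down, gripper open.
Joint ranges: [-176.03, 176.03], [-82.01, 121.73], [-58.28, 71.71], [-173.87, 95.51], [-174.79, -0.11], [-173.66, 173.66]. Speed limits (degrees/s): [136.94, 136.94, 172.46, 180, 180, 180].

INTERFACE

Orientations are given as [roll, pitch, yaw] about the fixed x, y, z axes, in that order (R = Rz(yaw) Ry(pitch) Rx(roll)).
In Python, from plant import ctrl, vision gives the robot as it stands. The module is installed in compiled form; this text tells all that it offers.
- The arm moves only by the tool move_arm, never from a script. Its argument "moves" is one flat list of numbers, 7 for each row, row after row: the finger opening in cm, from 0 to 8.76, then the shift along the tool's x, y, z in cm, then the turn, a rotation vector about the tool's x, y, z in rad. A call has 1 to 8 rows; each row shifts and turns the commanded pose from where the row before left it, along the tool's axes as they then stand; what a row does not reach is not made up. A row lasts 1/10 s, in which the tool goes at most 50 mm and 8.59 degrees, less where a joint would pass 70% of its speed; a pose out of reach is approached as far as the arm can. A call with a gripper value outside its range is refused whole. The fingers move at their own pace and stop on an object; the grip force is fixed at half the most. Time passes only in rows, so rows that do not move let the fingers close. It gives the time, the measured TCP pose, the force, the opening and the grip force at its end, in the units of the state.
- ctrl.get_obs(): the state, without advancing time (a new reading comes with each control period).
- vision.snapshot(name): name is "scene" or "top"; returns (picture, depth): 384x512x3 uint8, red, green, blue; 384x512 float32, m along the optical axis (not along the pixel's ray), 0 where there is no reading.
- vision.camera_model(name): a dict with "vertical_fov" (degrees; the focal length in pixels is half the picture's height over the tangent of half this angle, whatever the lens; pixels are square), "cx", "cy" (the principal point, pixels), "cam_to_world" (4x4, takes a point from camera to world coordinates). Camera axes: x right, y down, z forward; pixel columns grow to the right and rows downward; lengths in m; the calibration is good to about 2 mm. A picture is of the moment at which its call begins. camera_model takes no time and is no camera call.
- ctrl.close_job(): hands the job in; it is judged then, once.
The state is a dict: "clock": time; "joint_pos": joint angles; "qvel": joint speeds; "tau": joint torques, N m; "tool_pos": TCP position; "orientation": TCP orientation; "force": force on the tool from outside, world axes, zero at the start; "moment": the same for the moment, N m; "opening": finger opening in m; "gripper_force": force on a finger pad.
Only numpy, scipy, OpenCV 4.12 (cv2) and the standard library are available. Lean on these libraries where they do the work, as an engineer would, in place of code of your own. Each camera call takes 0.05 s, during which the arm holds its last target. There are 200 camera calls.

## Working session

There is one attempt and no reset: what is moved stays moved. The work goes in short steps, Python scripts to look and compute and a tool call to move; the robot and the scene stay as the last step left them, time stands still between calls to the robot, and variables do not carry over. Pictures are saved under pics/ and viewed, at most 10 in all, crops included, and the job is handed in when it is done.

Besides the shell and the picture viewer there is one more tool, called after ">>>" by a JSON object that holds its "op" and its "data", one argument or row to a line. move_arm: Moves the arm, as the interface text tells. Its arguments: {"type":"object","properties":{"moves":{"type":"array"}},"required":["moves"]}

```bash
mkdir -p pics; cat > h.py <<'E'
import numpy as np, cv2
from plant import ctrl, vision
def snap(n):
    p,d=vision.snapshot(n); m=vision.camera_model(n); return p,d,m
def ray(m,u,v,h=384):
    f=h/2/np.tan(np.radians(m["vertical_fov"])/2); T=np.array(m["cam_to_world"])
    return T[:3,3], T[:3,:3]@np.array([(u-m["cx"])/f,(v-m["cy"])/f,1.0])
def onz(m,u,v,z):
    o,r=ray(m,u,v); return o+r*(z-o[2])/r[2]
def world(m,d):
    f=192/np.tan(np.radians(m["vertical_fov"])/2); T=np.array(m["cam_to_world"])
    v,u=np.mgrid[:384,:512]
    c=np.stack([(u-m["cx"])/f*d,(v-m["cy"])/f*d,d],-1)
    return c@T[:3,:3].T+T[:3,3]
E
python3 - <<'E'
from h import *
for n in("top","scene"):
    p,d,m=snap(n); cv2.imwrite(f"pics/{n}0.png",p[...,::-1]); np.save(n+"0.npy",d); print(n,m)
print(ctrl.get_obs())
E
```

```text
top {'vertical_fov': 45.558194472015735, 'cx': 246.4929796790796, 'cy': 193.3643817944307, 'cam_to_world': array([[ 2.57696468e-03, -9.89539318e-01,  1.44240413e-01,
         3.67618153e-01],
       [-9.99996141e-01, -2.40031347e-03,  1.39870770e-03,
        -4.06960792e-02],
       [-1.03785406e-03, -1.44243460e-01, -9.89541685e-01,
         1.52676069e+00],
       [ 0.00000000e+00,  0.00000000e+00,  0.00000000e+00,
         1.00000000e+00]])}
scene {'vertical_fov': 44.999058863565466, 'cx': 255.01114212904943, 'cy': 186.60461476402898, 'cam_to_world': array([[-0.86678529, -0.36731983,  0.33728238,  0.19907885],
       [-0.49863612,  0.62927378, -0.59613465,  0.62165543],
       [ 0.00672912, -0.68490193, -0.72860419,  0.89016452],
       [ 0.        ,  0.        ,  0.        ,  1.        ]])}
{'clock': 0.1, 'joint_pos': array([ 8.88149581e+01,  2.05873602e+01,  6.41282006e-01, -1.79540404e-02,
       -7.01349414e+01, -1.65089248e+01]), 'qvel': array([-0.01492172, -0.17845514,  0.15310906,  0.06780173, -0.04466915,
        0.01226564]), 'tau': array([-1.65740348e-03, -5.84159732e+01,  2.93751222e+01,  7.01563239e+00,
        1.02114220e-02, -6.17714272e-05]), 'tool_pos': array([0.20502647, 0.6426877 , 0.23373251]), 'orientation': array([ 1.79917524e+02, -6.84185281e-03, -1.77000745e+01]), 'force': array([-0.11494039,  0.26916149,  0.42821063]), 'moment': array([-0.0186063 ,  0.01733946,  0.03027049]), 'gripper_force': 0.0, 'opening': 0.08780229993366599}
```

View pics/top0.png

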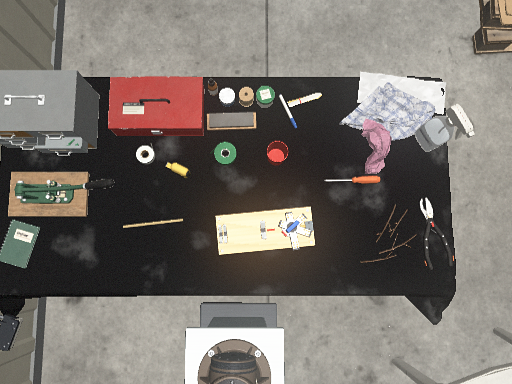

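View pics/scene0.png

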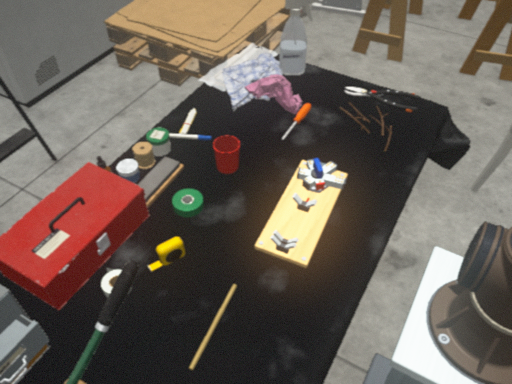

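The top view shows the jig at px (216–314, 207–254) with the turret to the right at (294,228). The cane runs (123,226)–(183,220). In the scene view the turret is at (318,175) and the cane runs (192,366)–(235,286).

```bash
cat > meas.py <<'E'
from h import *
def mask(p,lo,hi):
    return cv2.inRange(cv2.cvtColor(p,cv2.COLOR_RGB2HSV),lo,hi)
if __name__=="__main__":
    p=cv2.imread("pics/top0.png")[...,::-1].copy(); m=vision.camera_model("top"); d=np.load("top0.npy")
    w=mask(p,(15,40,120),(35,255,255))
    c,_=cv2.findContours(w,cv2.RETR_EXTERNAL,cv2.CHAIN_APPROX_NONE)
    for k in c:
        if cv2.contourArea(k)<60: continue
        r=cv2.minAreaRect(k); z=0.015 if cv2.contourArea(k)>2000 else 0.005
        b=cv2.boxPoints(r); W=np.array([onz(m,*q,z)[:2] for q in b])
        L=[np.linalg.norm(W[i]-W[i-1]) for i in range(2)]
        e=W[1]-W[0] if np.linalg.norm(W[1]-W[0])>np.linalg.norm(W[2]-W[1]) else W[2]-W[1]
        print("rect",r[0],W.mean(0).round(4),np.round(L,3),np.degrees(np.arctan2(e[1],e[0])).round(2))
    b=mask(p,(105,120,60),(130,255,255)); b[:200]=0;b[260:]=0;b[:,:270]=0;b[:,320:]=0
    ys,xs=np.nonzero(b); print("knob",len(xs),onz(m,xs.mean(),ys.mean(),.085))
    r=mask(p,(0,150,100),(8,255,255))|mask(p,(172,150,100),(180,255,255)); r[:205]=0;r[260:]=0;r[:,:260]=0;r[:,320:]=0
    n,l,s,cc=cv2.connectedComponentsWithStats(r)
    for i in range(1,n): print("red",s[i,4],cc[i],onz(m,*cc[i],.045)[:2])
    a=cv2.resize(p[200:262,208:322],None,fx=7,fy=7,interpolation=cv2.INTER_CUBIC)[...,::-1]
    cv2.imwrite("pics/c1.png",a)
    q=cv2.imread("pics/scene0.png"); cv2.imwrite("pics/c2.png",cv2.resize(q[145:275,245:360],None,fx=4.5,fy=4.5,interpolation=cv2.INTER_CUBIC))
E
python3 meas.py
```

```text
rect (305.7900085449219, 239.02999877929688) [ 0.437  -0.2355] [0.047 0.056] -81.76
rect (273.0, 227.5) [ 0.4749 -0.127 ] [0.053 0.043] -89.86
rect (152.49122619628906, 222.92408752441406) [0.4891 0.2744] [0.009 0.198] -83.24
rect (264.3515625, 229.96597290039062) [ 0.467  -0.0984] [0.132 0.322] -84.31
rect (47.5, 193.5) [0.5879 0.6311] [0.147 0.268] -89.86
rect (176.88681030273438, 167.60379028320312) [0.6772 0.1978] [0.075 0.031] -119.11
rect (246.0, 96.5) [ 0.9293 -0.036 ] [0.069 0.049] -179.97
rect (497.0, 33.5) [ 1.1639 -0.9244] [0.049 0.099] -89.88
rect (503.0, 12.0) [ 1.2457 -0.952 ] [0.092 0.057] 175.38
knob 50 [ 0.47412393 -0.18413621  0.085     ]
red 8 [270.5  229.25] [ 0.4663753  -0.11663532]
red 6 [283.16666667 232.83333333] [ 0.45489895 -0.15754054]
```

View pics/c1.png

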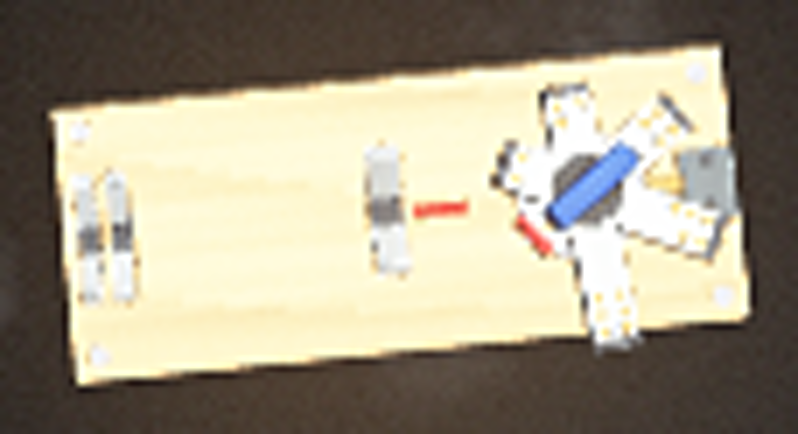

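View pics/c2.png

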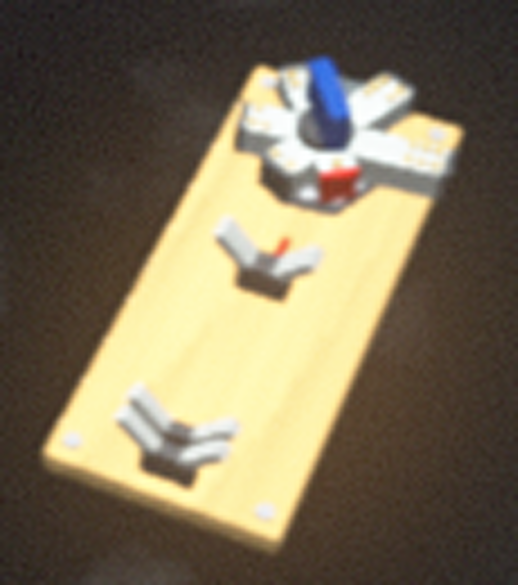

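The crop shows the jig turned about 5.7°, knob at about (0.474,-0.184), red tip left-down of the axis. The tip measures about 33°, which is between two stops, so I'll look again after the first move.

>>> {"op": "move_arm", "data": {
  "moves": [8.7, 3.9, 3.1, 0, 0, 0, 0, 8.7, 3.9, 3.1, 0, 0, 0, 0, 8.7, 3.9, 3.1, 0, 0, 0, 0, 8.7, 3.9, 3.1, 0, 0, 0, 0, 8.7, 3.9, 3.1, 0, 0, 0, 0, 8.7, 3.9, 3.1, 0, 0, 0, 0, 8.7, 3.9, 3.1, 0, 0, 0, 0, 8.7, 3.9, 3.1, 0, 0, 0, 0]
}}

```text
clock: 0.9
tool_pos: [0.4276, 0.31, 0.2346]
orientation: [-180.0, 0.0, -17.7]
force: [1.4, -0.4, -0.3]
opening: 0.0868
gripper_force: 0.0
```

```bash
cat >> h.py <<'E'
from scipy.spatial.transform import Rotation as Ro
def plan(targets):
    "print tool-frame rows from the measured pose through (x,y,z,yaw,n); roll 180, yaw continuous"
    o=ctrl.get_obs(); p=np.array(o["tool_pos"]); R=Ro.from_euler("xyz",o["orientation"],degrees=True)
    y0=o["orientation"][2]; print("at",p.round(4),o["orientation"].round(2),o["joint_pos"].round(1),o["clock"])
    for x,y,z,yaw,n in targets:
        q=np.array([x,y,z]); dp=(q-p)/n; print(f"target {q} yaw {yaw} rows {n}, per row world mm {np.linalg.norm(dp)*1e3:.0f}")
        for i in range(n):
            Y=y0+(yaw-y0)*(i+1)/n; Rn=Ro.from_euler("xyz",[180,0,Y],degrees=True)
            s=R.inv().apply(dp)*100; r=(R.inv()*Rn).as_rotvec(); print(np.round(s,2),np.round(r,3)); R=Rn
        p=q;y0=yaw
E
python3 - <<'E'
from h import *
from meas import mask
p,d,m=snap("top"); cv2.imwrite("pics/top1.png",p[...,::-1])
b=mask(p,(105,120,60),(130,255,255)); b[:200]=0;b[260:]=0;b[:,:270]=0;b[:,320:]=0
ys,xs=np.nonzero(b); print("knob",onz(m,xs.mean(),ys.mean(),.088))
W=np.array([onz(m,u,v,.088)[:2] for u,v in zip(xs,ys)]); e=np.linalg.svd(W-W.mean(0))[2][0]; print("bar",np.degrees(np.arctan2(e[1],e[0])))
r=mask(p,(0,150,100),(8,255,255))|mask(p,(172,150,100),(180,255,255)); r[:205]=0;r[260:]=0;r[:,:276]=0;r[:,320:]=0
ys,xs=np.nonzero(r); print("red",onz(m,xs.mean(),ys.mean(),.045))
q,_,_=snap("scene"); 
a=cv2.resize(p[200:262,208:322],None,fx=6,fy=6,interpolation=cv2.INTER_CUBIC)[...,::-1]
cv2.imwrite("pics/c3.png",a)
o=ctrl.get_obs(); print(o["clock"],o["tool_pos"],o["orientation"],o["joint_pos"])
E
```

```text
knob [ 0.4738392  -0.18377406  0.088     ]
bar 130.53401331879357
red [ 0.45482306 -0.15792482  0.045     ]
1.0 [0.42879493 0.30746048 0.23446113] [ 1.79939308e+02  7.15176707e-03 -1.79703972e+01] [ 5.69643916e+01  6.66803006e+00 -1.77785376e+01  9.73783241e-03
 -6.56138979e+01  1.50611897e+01]
```

View pics/c3.png

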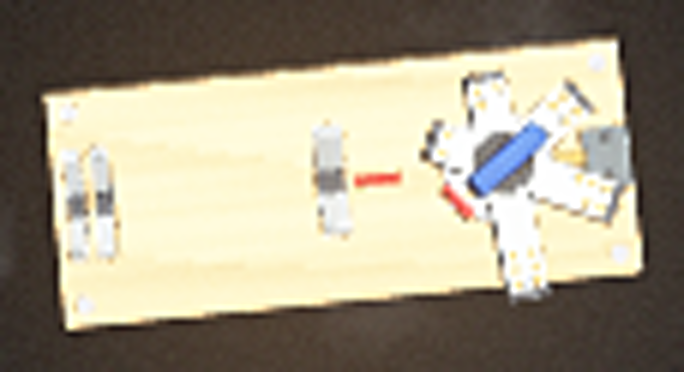

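The turret still rests about halfway between stop one and stop two (bar at 130.5°, θ≈35°). I'll grip it there and turn anticlockwise through stops two and three to four. The grip yaw is -229.5, which leaves enough wrist range.

```bash
python3 - <<'E'
from h import *
plan([(0.4745,-0.1835,0.15,-229.5,26)])
E
```

```text
at [0.4288 0.3075 0.2345] [ 1.7994e+02  1.0000e-02 -1.7970e+01] [ 57.    6.7 -17.8   0.  -65.6  15.1] 1.0
target [ 0.4745 -0.1835  0.15  ] yaw -229.5 rows 26, per row world mm 19
[0.75 1.74 0.33] [0.001 0.    0.142]
[0.99 1.62 0.32] [-0.    -0.     0.142]
[1.21 1.46 0.32] [ 0.    -0.     0.142]
[1.4  1.28 0.32] [-0.    -0.     0.142]
[1.57 1.07 0.32] [ 0.    -0.     0.142]
[1.7  0.83 0.32] [-0.    -0.     0.142]
[1.8  0.58 0.32] [-0.    -0.     0.142]
[1.87 0.32 0.32] [-0.    -0.     0.142]
[1.9  0.05 0.32] [ 0.    -0.     0.142]
[ 1.88 -0.22  0.32] [ 0.    -0.     0.142]
[ 1.83 -0.48  0.32] [-0.    -0.     0.142]
[ 1.75 -0.73  0.32] [-0.    -0.     0.142]
[ 1.63 -0.97  0.32] [ 0.    -0.     0.142]
[ 1.47 -1.19  0.32] [-0.    -0.     0.142]
[ 1.29 -1.39  0.32] [ 0.    -0.     0.142]
[ 1.08 -1.56  0.32] [-0.    -0.     0.142]
[ 0.85 -1.7   0.32] [ 0.    -0.     0.142]
[ 0.6  -1.8   0.32] [-0.    -0.     0.142]
[ 0.34 -1.87  0.32] [ 0.    -0.     0.142]
[ 0.07 -1.9   0.32] [ 0.    -0.     0.142]
[-0.2  -1.89  0.32] [ 0.    -0.     0.142]
[-0.46 -1.84  0.32] [ 0.    -0.     0.142]
[-0.72 -1.75  0.32] [ 0.    -0.     0.142]
[-0.96 -1.64  0.32] [ 0.    -0.     0.142]
[-1.18 -1.48  0.32] [ 0.    -0.     0.142]
[-1.38 -1.3   0.32] [-0.    -0.     0.142]
```

>>> {"op": "move_arm", "data": {
  "moves": [8.7, 0.75, 1.75, 0.3, 0, 0, 0.142, 8.7, 1.0, 1.6, 0.3, 0, 0, 0.142, 8.7, 1.2, 1.45, 0.3, 0, 0, 0.142, 8.7, 1.4, 1.3, 0.3, 0, 0, 0.142, 8.7, 1.55, 1.05, 0.3, 0, 0, 0.142, 8.7, 1.7, 0.85, 0.3, 0, 0, 0.142, 8.7, 1.8, 0.6, 0.3, 0, 0, 0.142, 8.7, 1.85, 0.3, 0.3, 0, 0, 0.142]
}}

```text
clock: 1.8
tool_pos: [0.4413, 0.1608, 0.2103]
orientation: [180.0, -0.0, -83.1]
force: [-0.1, 0.1, 0.1]
opening: 0.0874
gripper_force: 0.0
```

>>> {"op": "move_arm", "data": {
  "moves": [8.7, 1.9, 0.05, 0.3, 0, 0, 0.142, 8.7, 1.9, -0.2, 0.3, 0, 0, 0.142, 8.7, 1.85, -0.5, 0.3, 0, 0, 0.142, 8.7, 1.75, -0.75, 0.3, 0, 0, 0.142, 8.7, 1.65, -0.95, 0.3, 0, 0, 0.142, 8.7, 1.5, -1.2, 0.3, 0, 0, 0.142, 8.7, 1.3, -1.4, 0.3, 0, 0, 0.142, 8.7, 1.1, -1.55, 0.3, 0, 0, 0.142]
}}

```text
clock: 2.6
tool_pos: [0.4558, 0.0089, 0.1863]
orientation: [180.0, -0.0, -148.2]
force: [0.2, 0.3, 0.1]
opening: 0.0868
gripper_force: 0.0
```

>>> {"op": "move_arm", "data": {
  "moves": [8.7, 0.85, -1.7, 0.3, 0, 0, 0.142, 8.7, 0.6, -1.8, 0.3, 0, 0, 0.142, 8.7, 0.35, -1.85, 0.3, 0, 0, 0.142, 8.7, 0.05, -1.9, 0.3, 0, 0, 0.142, 8.7, -0.2, -1.9, 0.3, 0, 0, 0.142, 8.7, -0.45, -1.85, 0.3, 0, 0, 0.142, 8.7, -0.7, -1.75, 0.3, 0, 0, 0.142, 8.7, -0.95, -1.65, 0.3, 0, 0, 0.142]
}}

```text
clock: 3.4
tool_pos: [0.4703, -0.1422, 0.1622]
orientation: [-180.0, -0.0, 146.7]
force: [0.2, -0.3, -0.2]
opening: 0.0868
gripper_force: 0.0
```

```bash
python3 - <<'E'
from h import *
plan([(0.4745,-0.1835,0.12,-229.5,3),(0.4745,-0.1835,0.067,-229.5,3)])
E
```

```text
at [ 0.4703 -0.1422  0.1622] [-1.7999e+02 -3.0000e-02  1.4672e+02] [   6.1    6.8  -27.9   -0.   -55.3 -129.4] 3.4
target [ 0.4745 -0.1835  0.12  ] yaw -229.5 rows 3, per row world mm 20
[-0.87 -1.07  1.41] [-1.000e-03 -0.000e+00  2.189e+00]
[-0.37  1.33  1.41] [ 0.    -0.     2.189]
[ 1.3  -0.47  1.41] [-0.    -0.     2.189]
target [ 0.4745 -0.1835  0.067 ] yaw -229.5 rows 3, per row world mm 18
[-0.   -0.    1.77] [0. 0. 0.]
[-0.   -0.    1.77] [0. 0. 0.]
[-0.   -0.    1.77] [0. 0. 0.]
```

```bash
python3 - <<'E'
from h import *
plan([(0.4745,-0.1835,0.12,130.5,3),(0.4745,-0.1835,0.067,130.5,3)])
E
```

```text
at [ 0.4703 -0.1422  0.1622] [-1.7999e+02 -3.0000e-02  1.4672e+02] [   6.1    6.8  -27.9   -0.   -55.3 -129.4] 3.4
target [ 0.4745 -0.1835  0.12  ] yaw 130.5 rows 3, per row world mm 20
[-0.87 -1.07  1.41] [-0.    -0.     0.094]
[-0.97 -0.99  1.41] [-0.    -0.     0.094]
[-1.06 -0.89  1.41] [ 0.    -0.     0.094]
target [ 0.4745 -0.1835  0.067 ] yaw 130.5 rows 3, per row world mm 18
[-0.   -0.    1.77] [0. 0. 0.]
[-0.   -0.    1.77] [0. 0. 0.]
[-0.   -0.    1.77] [0. 0. 0.]
```

>>> {"op": "move_arm", "data": {
  "moves": [8.7, -0.9, -1.05, 1.4, 0, 0, 0.094, 8.7, -0.95, -1.0, 1.4, 0, 0, 0.094, 8.7, -1.05, -0.9, 1.4, 0, 0, 0.094, 8.7, 0, 0, 1.8, 0, 0, 0, 8.7, 0, 0, 1.8, 0, 0, 0, 8.7, 0, 0, 1.7, 0, 0, 0, 8.7, 0, 0, 0, 0, 0, 0]
}}

```text
clock: 4.1
tool_pos: [0.4731, -0.1826, 0.0654]
orientation: [-179.8, -0.2, 130.9]
force: [-0.1, -0.1, -0.2]
opening: 0.0868
gripper_force: 0.0
```

>>> {"op": "move_arm", "data": {
  "moves": [4, 0, 0, 0, 0, 0, 0, 2, 0, 0, 0, 0, 0, 0, 0.8, 0, 0, 0, 0, 0, 0, 0.8, 0, 0, 0, 0, 0, 0, 0.8, 0, 0, 0, 0, 0, 0, 0.8, 0, 0, 0, 0, 0, 0, 0.8, 0, 0, 0, 0, 0, 0, 0.8, 0, 0, 0, 0, 0, 0]
}}

```text
clock: 4.9
tool_pos: [0.4748, -0.183, 0.0676]
orientation: [180.0, 0.0, 130.9]
force: [-0.6, 0.1, 0.5]
opening: 0.0288
gripper_force: 0.0
```

```bash
python3 - <<'E'
from h import *
o=ctrl.get_obs(); print(o)
p,d,m=snap("scene"); cv2.imwrite("pics/s2.png",cv2.resize(p[100:260,230:390],None,fx=3.5,fy=3.5,interpolation=cv2.INTER_CUBIC)[...,::-1])
E
```

```text
{'clock': 4.9, 'joint_pos': array([ 1.06822414e+00,  1.52168436e+01, -3.22581210e+01,  1.21313008e-03,
       -4.25213862e+01, -1.40184570e+02]), 'qvel': array([ 0.03684717,  0.05387815, -0.00017802, -0.04491273,  0.07558263,
        0.04534281]), 'tau': array([ 9.03047094e-04, -4.26712060e+01,  2.09982365e+01,  4.95088488e+00,
       -8.01763125e-02, -1.55890998e-04]), 'tool_pos': array([ 0.47477708, -0.18298585,  0.06760439]), 'orientation': array([1.79997722e+02, 2.96646161e-03, 1.30884549e+02]), 'force': array([-0.58818637,  0.07529937,  0.47815861]), 'moment': array([ 0.00652812, -0.16679623,  0.00663927]), 'gripper_force': 0.0, 'opening': 0.028769942548645625}
```

View pics/s2.png

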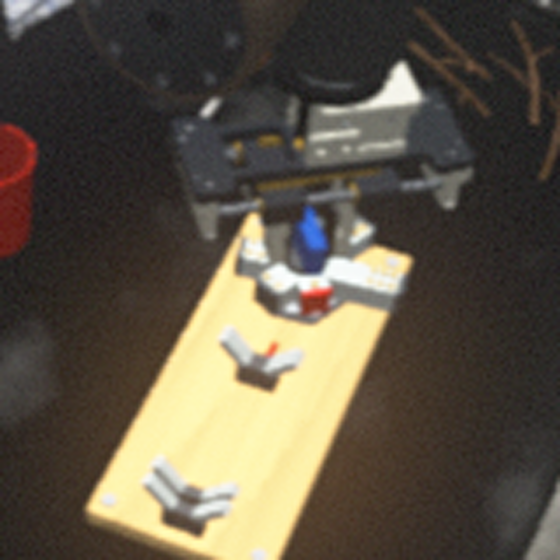

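The scene crop shows the jaws on both sides of the blue knob (310,240), still closing.

>>> {"op": "move_arm", "data": {
  "moves": [0.8, 0, 0, 0, 0, 0, 0, 0.8, 0, 0, 0, 0, 0, 0, 0.8, 0, 0, 0, 0, 0, 0, 0.8, 0, 0, 0, 0, 0, 0]
}}

```text
clock: 5.35
tool_pos: [0.474, -0.1835, 0.0675]
orientation: [-179.9, -0.0, 130.9]
force: [-1.9, -4.1, 1.7]
opening: 0.0138
gripper_force: 30.0
```

```bash
python3 - <<'E'
from h import *
o=ctrl.get_obs(); print(o["moment"],o["force"],o["orientation"],o["opening"],o["gripper_force"])
p,d,m=snap("top")
E
```

```text
[-1.69892226  0.67609702 -0.011905  ] [-1.86361988 -4.05834752  1.73598176] [-1.79916233e+02 -3.01442739e-02  1.30879413e+02] 0.013845568188757654 29.99961644411087
```

>>> {"op": "move_arm", "data": {
  "moves": [0.8, 0, 0, 0, 0, 0, -0.1, 0.8, 0, 0, 0, 0, 0, -0.05, 0.8, 0, 0, 0, 0, 0, 0]
}}

```text
clock: 5.7
tool_pos: [0.474, -0.1835, 0.0675]
orientation: [-179.9, -0.0, 139.5]
force: [-2.2, -4.6, 0.5]
opening: 0.0135
gripper_force: 30.0
```

```bash
python3 - <<'E'
from h import *
o=ctrl.get_obs(); print(o["moment"],o["force"],o["orientation"],o["opening"],o["gripper_force"])
E
```

```text
[-1.67096418  0.69052259  0.03452261] [-2.24576685 -4.61773207  0.50844879] [-1.79928578e+02 -3.89618426e-02  1.39535084e+02] 0.013529843422435345 30.000068843364716
```

>>> {"op": "move_arm", "data": {
  "moves": [0.8, 0, 0, 0, 0, 0, -0.1, 0.8, 0, 0, 0, 0, 0, -0.1, 0.8, 0, 0, 0, 0, 0, -0.08, 0.8, 0, 0, 0, 0, 0, 0, 0.8, 0, 0, 0, 0, 0, 0]
}}

```text
clock: 6.2
tool_pos: [0.4741, -0.1834, 0.0675]
orientation: [-179.9, -0.1, 155.4]
force: [-2.8, -3.7, 1.7]
opening: 0.0135
gripper_force: 30.0
```

```bash
python3 - <<'E'
from h import *
o=ctrl.get_obs(); print(o["moment"],o["force"],o["orientation"],o["opening"],o["gripper_force"])
E
```

```text
[-1.74641927  0.88233138  0.09573913] [-2.7797022  -3.65271762  1.66352115] [-1.79944307e+02 -5.48373843e-02  1.55362427e+02] 0.013539088841161312 30.00565856695175
```

Moment readings don't show where the click sits. I'll release and look at where the turret settles.

>>> {"op": "move_arm", "data": {
  "moves": [4, 0, 0, 0, 0, 0, 0, 4, 0, 0, 0, 0, 0, 0, 4, 0, 0, 0, 0, 0, 0, 4, 0, 0, 0, 0, 0, 0]
}}

```text
clock: 6.6
tool_pos: [0.475, -0.1828, 0.0676]
orientation: [180.0, 0.0, 155.5]
force: [0.2, 0.2, 0.3]
opening: 0.038
gripper_force: 0.0
```

```bash
python3 - <<'E'
from h import *
o=ctrl.get_obs(); print(o["moment"],o["force"],o["orientation"],o["opening"],o["gripper_force"])
p,d,m=snap("scene"); np.save("s3.npy",d);cv2.imwrite("pics/s3f.png",p[...,::-1]); a=cv2.resize(p[145:215,275:365],None,fx=7,fy=7,interpolation=cv2.INTER_CUBIC)[...,::-1].copy()
# predicted face points of stops at theta=60 for each stop
f=192/np.tan(np.radians(m["vertical_fov"])/2); T=np.linalg.inv(m["cam_to_world"])
L=[34,42,50,58,66,74]
for k in range(6):
    ang=np.radians(95.69+60-60*k); P=np.array([.4748+L[k]/1e3*np.cos(ang),-.1832+L[k]/1e3*np.sin(ang),.052,1]); c=T@P
    u,v=c[0]/c[2]*f+m["cx"],c[1]/c[2]*f+m["cy"]; cv2.circle(a,(int((u-275)*7+3),int((v-145)*7+3)),4,(0,255,0),2); cv2.putText(a,str(k+1),(int((u-275)*7+8),int((v-145)*7)),0,.7,(255,0,255),2)
cv2.imwrite("pics/s3.png",a)
E
```

```text
[-0.02280003 -0.14294798 -0.00794536] [0.19075347 0.19202941 0.29052676] [1.79983311e+02 1.81307503e-02 1.55494909e+02] 0.03801609423949427 0.0
```

View pics/s3.png

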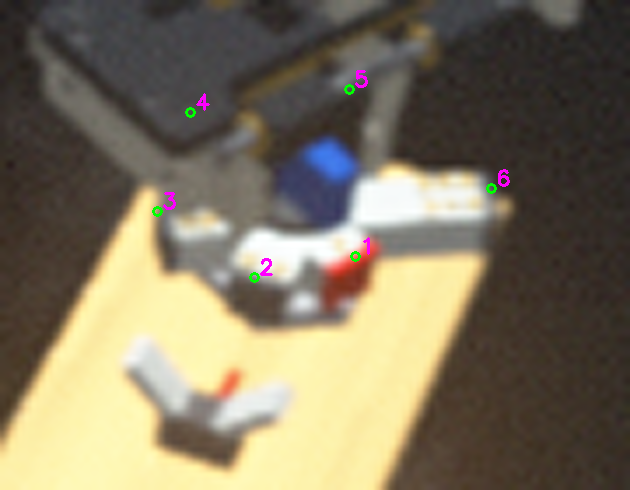

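The crop shows stop two facing the saddles: predicted marks 1, 2, 3 and 6 for θ=60° fall within a few pixels of the stop ends. Regripping and turning one click to stop three.

>>> {"op": "move_arm", "data": {
  "moves": [0.8, 0, 0, 0, 0, 0, 0, 0.8, 0, 0, 0, 0, 0, 0, 0.8, 0, 0, 0, 0, 0, 0, 0.8, 0, 0, 0, 0, 0, 0, 0.8, 0, 0, 0, 0, 0, 0]
}}

```text
clock: 7.15
tool_pos: [0.4744, -0.1835, 0.0676]
orientation: [-179.9, -0.0, 155.5]
force: [-0.7, -4.7, 0.9]
opening: 0.0137
gripper_force: 30.0
```

>>> {"op": "move_arm", "data": {
  "moves": [0.8, 0, 0, 0, 0, 0, -0.131, 0.8, 0, 0, 0, 0, 0, -0.131, 0.8, 0, 0, 0, 0, 0, -0.131, 0.8, 0, 0, 0, 0, 0, -0.131, 0.8, 0, 0, 0, 0, 0, -0.131, 0.8, 0, 0, 0, 0, 0, -0.131, 0.8, 0, 0, 0, 0, 0, -0.131, 0.8, 0, 0, 0, 0, 0, -0.131]
}}

```text
clock: 7.95
tool_pos: [0.4743, -0.1828, 0.0676]
orientation: [180.0, -0.0, -144.2]
force: [-1.0, 2.0, 1.4]
opening: 0.0139
gripper_force: 30.0
```

>>> {"op": "move_arm", "data": {
  "moves": [0.8, 0, 0, 0, 0, 0, 0, 0.8, 0, 0, 0, 0, 0, 0, 4, 0, 0, 0, 0, 0, 0, 4, 0, 0, 0, 0, 0, 0, 4, 0, 0, 0, 0, 0, 0, 4, 0, 0, 0, 0, 0, 0, 4, 0, 0, 0, 0, 0, 0, 4, 0, 0, 0, 0, 0, 0]
}}

```text
clock: 8.75
tool_pos: [0.4748, -0.183, 0.0676]
orientation: [-180.0, 0.0, -144.4]
force: [0.2, 0.0, 0.3]
opening: 0.0398
gripper_force: 0.0
```

>>> {"op": "move_arm", "data": {
  "moves": [0.8, 0, 0, 0, 0, 0, 0, 0.8, 0, 0, 0, 0, 0, 0, 0.8, 0, 0, 0, 0, 0, 0, 0.8, 0, 0, 0, 0, 0, 0, 0.8, 0, 0, 0, 0, 0, 0]
}}

```text
clock: 9.25
tool_pos: [0.4746, -0.1827, 0.0676]
orientation: [180.0, -0.0, -144.4]
force: [-1.6, 3.3, 1.7]
opening: 0.0138
gripper_force: 30.0
```

```bash
cat > look.py <<'E'
from h import *
import sys
th=float(sys.argv[1])
o=ctrl.get_obs(); print(o["clock"],o["moment"],o["force"],o["orientation"],o["opening"],o["gripper_force"],o["joint_pos"].round(1))
p,d,m=snap("scene"); a=cv2.resize(p[135:215,265:365],None,fx=6,fy=6,interpolation=cv2.INTER_CUBIC)[...,::-1].copy()
f=192/np.tan(np.radians(m["vertical_fov"])/2); T=np.linalg.inv(m["cam_to_world"])
L=[34,42,50,58,66,74]
for k in range(6):
    ang=np.radians(95.69+th-60*k); P=np.array([.4748+L[k]/1e3*np.cos(ang),-.1832+L[k]/1e3*np.sin(ang),.052,1]); c=T@P
    u,v=c[0]/c[2]*f+m["cx"],c[1]/c[2]*f+m["cy"]; cv2.circle(a,(int((u-265)*6+3),int((v-135)*6+3)),4,(0,255,0),1); cv2.putText(a,str(k+1),(int((u-265)*6+8),int((v-135)*6)),0,.7,(255,0,255),2)
cv2.imwrite(f"pics/{sys.argv[2]}.png",a)
E
python3 look.py 120 s4
```

```text
9.25 [ 1.23267036  0.32798828 -0.07349555] [-1.57175924  3.31001868  1.74449056] [ 1.79972511e+02 -4.48267829e-04 -1.44441864e+02] 0.013838060449687736 29.999485909938812 [  1.1  15.2 -32.3  -0.  -42.5 -55.5]
```

View pics/s4.png

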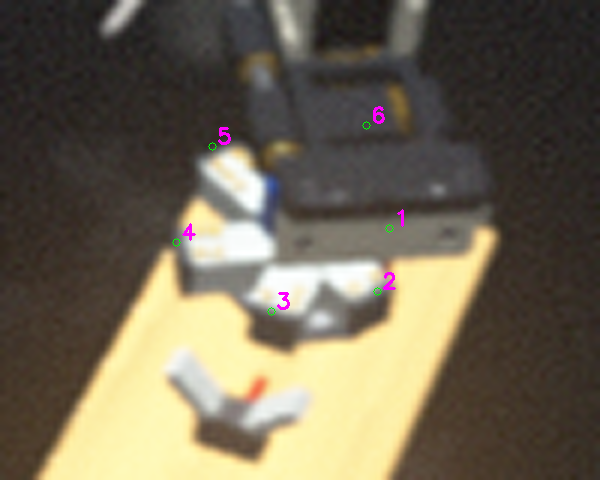

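Stop three faces the saddles (predicted mark at (272,310), right on its end). One more click to stop four, then release and lift.

>>> {"op": "move_arm", "data": {
  "moves": [0.8, 0, 0, 0, 0, 0, -0.131, 0.8, 0, 0, 0, 0, 0, -0.131, 0.8, 0, 0, 0, 0, 0, -0.131, 0.8, 0, 0, 0, 0, 0, -0.131, 0.8, 0, 0, 0, 0, 0, -0.131, 0.8, 0, 0, 0, 0, 0, -0.131, 0.8, 0, 0, 0, 0, 0, -0.131, 0.8, 0, 0, 0, 0, 0, -0.131]
}}

```text
clock: 10.1
tool_pos: [0.4736, -0.1824, 0.0675]
orientation: [179.9, 0.1, -84.2]
force: [-3.9, 5.1, 5.9]
opening: 0.0146
gripper_force: 30.8
```

>>> {"op": "move_arm", "data": {
  "moves": [0.8, 0, 0, 0, 0, 0, 0, 0.8, 0, 0, 0, 0, 0, 0, 0.8, 0, 0, 0, 0, 0, 0, 4, 0, 0, 0, 0, 0, 0, 4, 0, 0, 0, 0, 0, 0, 4, 0, 0, 0, 0, 0, 0, 4, 0, 0, 0, 0, 0, 0, 4, 0, 0, 0, 0, 0, 0]
}}

```text
clock: 10.9
tool_pos: [0.4748, -0.1831, 0.0675]
orientation: [180.0, -0.0, -84.4]
force: [-0.1, -0.9, 0.3]
opening: 0.0394
gripper_force: 0.0
```

>>> {"op": "move_arm", "data": {
  "moves": [4, 0, 0, 0, 0, 0, 0, 4, 0, 0, -1, 0, 0, 0, 4, 0, 0, -2.5, 0, 0, 0, 4, 0, 0, -4, 0, 0, 0, 4, 0, 0, -4, 0, 0, 0]
}}

```text
clock: 11.4
tool_pos: [0.4743, -0.183, 0.1844]
orientation: [180.0, -0.0, -84.4]
force: [0.8, -0.9, 0.2]
opening: 0.04
gripper_force: 0.0
```

```bash
python3 look.py 180 s5; python3 - <<'E'
from h import *
plan([(0.4891,0.2744,0.15,-83.2,10)])
E
```

```text
11.4 [ 0.08664184 -0.28349378  0.03055734] [ 0.81098349 -0.86970273  0.15218194] [ 1.79951221e+02 -6.56662337e-03 -8.43787763e+01] 0.040043736134788954 0.0 [  1.1   7.2 -24.2   0.  -58.7   4.5]
at [ 0.4779 -0.1839  0.1917] [-179.49   -0.2   -84.3 ] [  1.1   6.8 -23.7   0.2 -59.    4.5] 11.45
target [0.4891 0.2744 0.15  ] yaw -83.2 rows 10, per row world mm 46
[-4.55 -0.56  0.41] [-0.009 -0.003 -0.002]
[-4.55 -0.58  0.42] [-0.     0.    -0.002]
[-4.55 -0.58  0.42] [ 0.     0.    -0.002]
[-4.55 -0.59  0.42] [ 0.     0.    -0.002]
[-4.55 -0.6   0.42] [ 0.     0.    -0.002]
[-4.54 -0.61  0.42] [-0.     0.    -0.002]
[-4.54 -0.62  0.42] [ 0.     0.    -0.002]
[-4.54 -0.63  0.42] [-0.     0.    -0.002]
[-4.54 -0.64  0.42] [ 0.     0.    -0.002]
[-4.54 -0.65  0.42] [-0.     0.    -0.002]
```

View pics/s5.png

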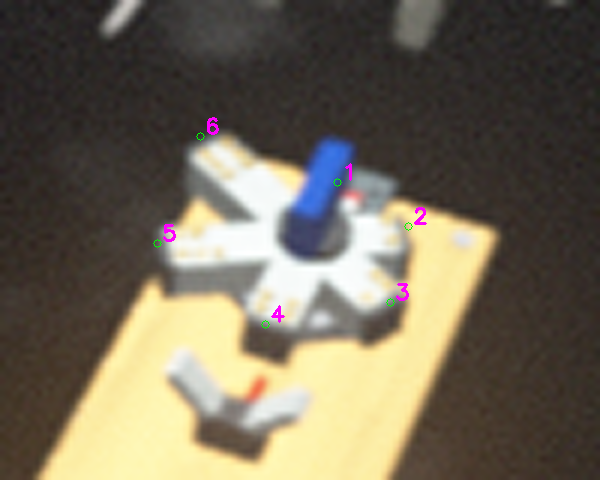

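Stop four (mark at (265,323)) faces the saddles and the red stop is opposite, beyond the knob. Now the cane.

>>> {"op": "move_arm", "data": {
  "moves": [6, -4.6, -0.6, 0.4, 0, 0, 0, 6, -4.6, -0.6, 0.4, 0, 0, 0, 6, -4.6, -0.6, 0.4, 0, 0, 0, 6, -4.6, -0.6, 0.4, 0, 0, 0, 6, -4.6, -0.6, 0.4, 0, 0, 0, 6, -4.6, -0.6, 0.4, 0, 0, 0, 6, -4.6, -0.6, 0.4, 0, 0, 0, 6, -4.6, -0.6, 0.4, 0, 0, 0]
}}

```text
clock: 12.25
tool_pos: [0.4863, 0.19, 0.1513]
orientation: [-179.9, 0.0, -84.4]
force: [1.2, 0.3, 0.0]
opening: 0.0599
gripper_force: 0.0
```

>>> {"op": "move_arm", "data": {
  "moves": [6, -4.6, -0.6, 0.4, 0, 0, 0, 6, -4.5, -0.6, 2, 0, 0, 0, 6, 0, 0, 2, 0, 0, 0, 6, 0, 0, 0, 0, 0, 0, 6, 0, 0, 0, 0, 0, 0]
}}

```text
clock: 12.75
tool_pos: [0.4894, 0.2792, 0.1069]
orientation: [180.0, -0.1, -84.4]
force: [1.1, -0.2, 0.2]
opening: 0.0601
gripper_force: 0.0
```

```bash
python3 - <<'E'
from h import *
from meas import mask
plan([(0.4891,0.2744,0.06,-83.2,2),(0.4891,0.2744,0.0105,-83.2,3)])
p,d,m=snap("scene"); w=mask(p,(12,40,90),(35,255,255)); w[:270]=0; w[:,:170]=0; w[:,260:]=0
n,l,s,c=cv2.connectedComponentsWithStats(w); i=1+s[1:,4].argmax(); ys,xs=np.nonzero(l==i)
r=cv2.minAreaRect(np.stack([xs,ys],1).astype(np.float32)); W=np.array([onz(m,*q,.005)[:2] for q in cv2.boxPoints(r)])
print(r,W.mean(0),W)
E
```

```text
at [0.4894 0.2792 0.1069] [ 1.7997e+02 -5.0000e-02 -8.4370e+01] [ 49.6  16.9 -23.1   0.  -50.1 -44. ] 12.75
target [0.4891 0.2744 0.06  ] yaw -83.2 rows 2, per row world mm 24
[0.24 0.04 2.35] [ 0.001 -0.001 -0.01 ]
[0.24 0.04 2.35] [ 0.    0.   -0.01]
target [0.4891 0.2744 0.0105] yaw -83.2 rows 3, per row world mm 16
[-0.   -0.    1.65] [0. 0. 0.]
[-0.   -0.    1.65] [0. 0. 0.]
[-0.   -0.    1.65] [0. 0. 0.]
((223.5, 302.0), (64.0, 71.0), 90.0) [0.50107263 0.21918335] [[0.6106315  0.19522532]
 [0.47315904 0.11533895]
 [0.39833412 0.24720013]
 [0.52216584 0.31896899]]
```

>>> {"op": "move_arm", "data": {
  "moves": [6, 0.25, 0.05, 2.35, 0, 0, -0.01, 6, 0.25, 0.05, 2.35, 0, 0, -0.01, 6, 0, 0, 2, 0, 0, 0, 6, 0, 0, 1.5, 0, 0, 0, 6, 0, 0, 1.0, 0, 0, 0, 6, 0, 0, 0.4, 0, 0, 0, 6, 0, 0, 0, 0, 0, 0]
}}

```text
clock: 13.5
tool_pos: [0.4894, 0.2744, 0.011]
orientation: [-180.0, 0.0, -83.3]
force: [-0.0, -0.6, 0.7]
opening: 0.0603
gripper_force: 0.0
```

>>> {"op": "move_arm", "data": {
  "moves": [0.4, 0, 0, 0, 0, 0, 0, 0.4, 0, 0, 0, 0, 0, 0, 0.4, 0, 0, 0, 0, 0, 0, 0.4, 0, 0, 0, 0, 0, 0, 0.4, 0, 0, 0, 0, 0, 0, 0.4, 0, 0, 0, 0, 0, 0, 0.4, 0, 0, 0, 0, 0, 0, 0.4, 0, 0, 0, 0, 0, 0]
}}

```text
clock: 14.3
tool_pos: [0.4891, 0.2746, 0.0106]
orientation: [180.0, -0.0, -83.2]
force: [-0.6, -0.1, 0.8]
opening: 0.0094
gripper_force: 30.0
```

>>> {"op": "move_arm", "data": {
  "moves": [0.4, 0, 0, -1, 0, 0, 0, 0.4, 0, 0, -3, 0, 0, 0, 0.4, 0, 0, -4, 0, 0, 0, 0.4, 0, 0, -3, 0, 0, 0, 0.4, 0, 0, 0, 0, 0, 0]
}}

```text
clock: 14.8
tool_pos: [0.4913, 0.2765, 0.126]
orientation: [-179.6, 0.3, -83.2]
force: [0.5, 0.2, -0.1]
opening: 0.0099
gripper_force: 30.0
```

```bash
python3 - <<'E'
from h import *
plan([(0.4583,-0.0139,0.115,-84.35,8)])
E
```

```text
at [0.4913 0.2765 0.126 ] [-179.6     0.28  -83.18] [ 49.3  15.4 -22.3   0.1 -51.9 -42.5] 14.8
target [ 0.4583 -0.0139  0.115 ] yaw -84.35 rows 8, per row world mm 37
[3.56 0.84 0.11] [-0.007  0.005  0.003]
[3.56 0.83 0.14] [ 0.    -0.     0.003]
[3.56 0.82 0.14] [ 0.    -0.     0.003]
[3.56 0.81 0.14] [-0.    -0.     0.003]
[3.56 0.8  0.14] [ 0.    -0.     0.003]
[3.57 0.8  0.14] [-0.    -0.     0.003]
[3.57 0.79 0.14] [ 0.    -0.     0.003]
[3.57 0.78 0.14] [ 0.    -0.     0.003]
```

>>> {"op": "move_arm", "data": {
  "moves": [0.4, 3.55, 0.8, 0.1, 0, 0, 0.002, 0.4, 3.55, 0.8, 0.1, 0, 0, 0.002, 0.4, 3.55, 0.8, 0.1, 0, 0, 0.002, 0.4, 3.55, 0.8, 0.1, 0, 0, 0.002, 0.4, 3.55, 0.8, 0.1, 0, 0, 0.003, 0.4, 3.55, 0.8, 0.1, 0, 0, 0.003, 0.4, 3.55, 0.8, 0.1, 0, 0, 0.003, 0.4, 3.55, 0.8, 0.1, 0, 0, 0.003]
}}

```text
clock: 15.6
tool_pos: [0.4562, -0.0161, 0.1128]
orientation: [-180.0, 0.0, -84.4]
force: [0.7, -0.9, -1.0]
opening: 0.0101
gripper_force: 30.0
```

>>> {"op": "move_arm", "data": {
  "moves": [0.4, 0, 0, 0, 0, 0, 0, 0.4, 0, 0, 0, 0, 0, 0, 0.4, 0, 0, 0, 0, 0, 0, 0.4, 0, 0, 0, 0, 0, 0]
}}

```text
clock: 16.0
tool_pos: [0.457, -0.0139, 0.1126]
orientation: [-180.0, 0.0, -84.3]
force: [0.4, -0.5, -0.6]
opening: 0.0099
gripper_force: 30.0
```

```bash
python3 - <<'E'
from h import *
o=ctrl.get_obs(); p,d,m=snap("scene")
cv2.imwrite("pics/s6.png",cv2.resize(p[120:280,230:390],None,fx=3.7,fy=3.7,interpolation=cv2.INTER_CUBIC)[...,::-1])
print(o["force"],o["moment"])
plan([(0.4583,-0.0139,0.070,-84.35,2),(0.4583,-0.0139,0.047,-84.35,4)])
E
```

```text
[ 0.39822249 -0.45473989 -0.57558833] [ 0.10116312 -0.02434833 -0.04916945]
at [ 0.4569 -0.0139  0.1126] [-179.99    0.    -84.31] [ 23.1   7.  -35.5   0.  -47.5 -17.4] 16.05
target [ 0.4583 -0.0139  0.07  ] yaw -84.35 rows 2, per row world mm 21
[ 0.01 -0.07  2.13] [-0.  0.  0.]
[ 0.01 -0.07  2.13] [ 0. -0.  0.]
target [ 0.4583 -0.0139  0.047 ] yaw -84.35 rows 4, per row world mm 6
[ 0.   -0.    0.58] [0. 0. 0.]
[ 0.   -0.    0.58] [0. 0. 0.]
[ 0.   -0.    0.58] [0. 0. 0.]
[ 0.   -0.    0.58] [0. 0. 0.]
```

View pics/s6.png

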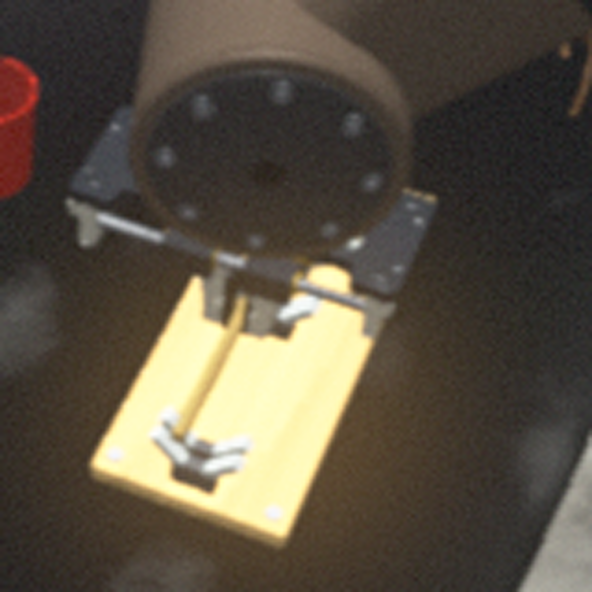

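The last picture shows the cane held along the groove line, its far end at (178,435). It is over the far saddle, with the shift to the left from its height. Lowering into the grooves, 12 mm short of the stop.

>>> {"op": "move_arm", "data": {
  "moves": [0.4, 0, -0.05, 2.1, 0, 0, 0, 0.4, 0, -0.05, 2.1, 0, 0, 0, 0.4, 0, 0, 0.8, 0, 0, 0, 0.4, 0, 0, 0.7, 0, 0, 0, 0.4, 0, 0, 0.4, 0, 0, 0, 0.4, 0, 0, 0.3, 0, 0, 0, 0.4, 0, 0, 0, 0, 0, 0, 0.4, 0, 0, 0, 0, 0, 0]
}}

```text
clock: 16.85
tool_pos: [0.458, -0.0145, 0.0489]
orientation: [-180.0, 0.0, -84.4]
force: [-0.6, -0.5, -0.5]
opening: 0.0098
gripper_force: 30.0
```

```bash
python3 - <<'E'
from h import *
o=ctrl.get_obs(); print(o["tool_pos"],o["force"],o["moment"],o["opening"])
E
```

```text
[ 0.45798091 -0.01452596  0.04894279] [-0.56168407 -0.53609509 -0.50455526] [ 0.117294   -0.08240874  0.04249716] 0.009778489017558992
```

>>> {"op": "move_arm", "data": {
  "moves": [0.4, 0, 0, 0.15, 0, 0, 0, 0.4, 0.3, 0, 0, 0, 0, 0, 0.4, 0.3, 0, 0, 0, 0, 0, 0.4, 0.1, 0, 0, 0, 0, 0, 0.4, 0, 0, 0, 0, 0, 0, 0.4, 0, 0, 0, 0, 0, 0]
}}

```text
clock: 17.45
tool_pos: [0.4584, -0.0217, 0.0471]
orientation: [180.0, -0.0, -84.4]
force: [-0.3, 0.0, -1.1]
opening: 0.0104
gripper_force: 30.0
```

>>> {"op": "move_arm", "data": {
  "moves": [0.4, 0.1, 0, 0, 0, 0, 0, 0.4, 0, 0, 0, 0, 0, 0, 0.4, 0, 0, 0, 0, 0, 0]
}}

```text
clock: 17.75
tool_pos: [0.4585, -0.0226, 0.0471]
orientation: [-180.0, 0.0, -84.4]
force: [0.5, -0.2, 0.6]
opening: 0.0102
gripper_force: 30.0
```

>>> {"op": "move_arm", "data": {
  "moves": [0.4, 0.1, 0, 0, 0, 0, 0, 0.4, 0, 0, 0, 0, 0, 0, 0.4, 0, 0, 0, 0, 0, 0]
}}

```text
clock: 18.05
tool_pos: [0.4586, -0.0236, 0.0471]
orientation: [180.0, -0.0, -84.4]
force: [-0.2, 0.7, -0.2]
opening: 0.0097
gripper_force: 30.0
```

>>> {"op": "move_arm", "data": {
  "moves": [0.4, 0.1, 0, 0, 0, 0, 0, 0.4, 0, 0, 0, 0, 0, 0, 0.4, 0, 0, 0, 0, 0, 0]
}}

```text
clock: 18.35
tool_pos: [0.4587, -0.0246, 0.0471]
orientation: [-180.0, -0.0, -84.4]
force: [-0.4, 0.6, 0.1]
opening: 0.0101
gripper_force: 30.0
```

>>> {"op": "move_arm", "data": {
  "moves": [0.4, 0.1, 0, 0, 0, 0, 0, 0.4, 0, 0, 0, 0, 0, 0, 0.4, 0, 0, 0, 0, 0, 0]
}}

```text
clock: 18.65
tool_pos: [0.459, -0.0252, 0.0471]
orientation: [-180.0, 0.0, -84.4]
force: [-0.7, 3.6, 0.2]
opening: 0.0101
gripper_force: 30.0
```

>>> {"op": "move_arm", "data": {
  "moves": [0.4, 0.1, 0, 0, 0, 0, 0, 0.4, 0, 0, 0, 0, 0, 0, 0.4, 0, 0, 0, 0, 0, 0]
}}

```text
clock: 18.95
tool_pos: [0.4594, -0.0254, 0.0471]
orientation: [-179.9, 0.1, -84.4]
force: [-1.8, 11.9, 0.9]
opening: 0.0097
gripper_force: 30.0
```

>>> {"op": "move_arm", "data": {
  "moves": [0.4, 0.1, 0, 0, 0, 0, 0, 0.4, 0, 0, 0, 0, 0, 0, 0.4, 0, 0, 0, 0, 0, 0]
}}

```text
clock: 19.25
tool_pos: [0.4595, -0.0255, 0.0472]
orientation: [-179.9, 0.1, -84.4]
force: [-4.0, 17.9, 1.1]
opening: 0.0099
gripper_force: 30.0
```

Contact with the stop is firm, at the expected place (y ≈ -0.0253). I'll ease the push, settle the cane and release.

>>> {"op": "move_arm", "data": {
  "moves": [0.4, -0.2, 0, 0, 0, 0, 0, 0.4, 0, 0, 0.05, 0, 0, 0, 0.4, 0, 0, 0, 0, 0, 0]
}}

```text
clock: 19.55
tool_pos: [0.4589, -0.0253, 0.0467]
orientation: [-180.0, 0.0, -84.4]
force: [-2.0, 5.9, 2.3]
opening: 0.0097
gripper_force: 30.0
```

>>> {"op": "move_arm", "data": {
  "moves": [1.6, 0, 0, 0, 0, 0, 0, 4, 0, 0, 0, 0, 0, 0, 4, 0, 0, 0, 0, 0, 0, 4, 0, 0, 0, 0, 0, 0, 4, 0, 0, 0, 0, 0, 0, 4, 0, 0, 0, 0, 0, 0]
}}

```text
clock: 20.15
tool_pos: [0.4588, -0.0256, 0.0465]
orientation: [180.0, -0.0, -84.4]
force: [0.6, -0.3, 0.3]
opening: 0.0398
gripper_force: 0.0
```

>>> {"op": "move_arm", "data": {
  "moves": [4, 0, 0, -1, 0, 0, 0, 4, 0, 0, -2, 0, 0, 0, 4, 0, 0, -4, 0, 0, 0, 4, 0, 0, -4, 0, 0, 0, 4, -4.5, 0, -1, 0, 0, 0, 4, -4.5, 0, 0, 0, 0, 0, 4, -4.5, 0, 0, 0, 0, 0, 4, -4.5, 0, 0, 0, 0, 0]
}}

```text
clock: 20.95
tool_pos: [0.4408, 0.1552, 0.1679]
orientation: [-179.9, 0.1, -84.4]
force: [1.4, -0.2, -0.9]
opening: 0.04
gripper_force: 0.0
```

>>> {"op": "move_arm", "data": {
  "moves": [4, -4.5, 0, 0, 0, 0, 0, 4, -4.5, 0, 0, 0, 0, 0, 4, -4.5, 0, 0, 0, 0, 0, 4, -4.5, 0, 0, 0, 0, 0, 4, 0, 0, 0, 0, 0, 0]
}}

```text
clock: 21.45
tool_pos: [0.4235, 0.3374, 0.1672]
orientation: [-179.9, 0.1, -84.2]
force: [-0.2, -1.1, -0.5]
opening: 0.04
gripper_force: 0.0
```

```bash
python3 - <<'E'
from h import *
from meas import mask
Y=np.array([-.0992,.9951]);X=np.array([.9951,.0992]);H=np.array([.4593,-.0258])
p,d,m=snap("top"); cv2.imwrite("pics/t9.png",p[...,::-1]); W=world(m,d)
rel=W[...,:2]-H; x=rel@X; y=rel@Y; z=W[...,2]
# between saddles: cane profile from depth
for a,b in((-.05,-.01),(-.01,.04),(.085,.098)):
    s=(abs(x)<.03)&(y>a)&(y<b)&(z>.03)&(z<.07); print(a,b,s.sum(),x[s].mean().round(4),np.median(z[s]).round(4))
s=(abs(x)<.008)&(z>.03)&(z<.06)&(y>-.12)&(y<.13); print("cane y extent",np.sort(y[s])[[0,-1]].round(4))
E
```

```text
-0.05 -0.01 37 -0.0004 0.0442
-0.01 0.04 45 -0.0004 0.0448
0.085 0.098 11 -0.0001 0.0449
cane y extent [-0.1189  0.0992]
```

```bash
python3 - <<'E'
from h import *
from meas import mask
p=cv2.imread("pics/t9.png")[...,::-1].copy(); m=vision.camera_model("top")
b=mask(p,(105,120,60),(130,255,255)); b[:200]=0;b[260:]=0;b[:,:270]=0;b[:,320:]=0
ys,xs=np.nonzero(b); W=np.array([onz(m,u,v,.088)[:2] for u,v in zip(xs,ys)]); e=np.linalg.svd(W-W.mean(0))[2][0]; a=np.degrees(np.arctan2(e[1],e[0]))%180
print("bar",a)
if abs(a-95.7)<6: print(ctrl.close_job())
E
```

```text
bar 97.96122701294034
the job is handed in; nothing more can be done
None
```

The job is handed in; the judge's verdict was not reported. Stop four is clicked in facing the saddles, reached through stops two and three with a rest at each, and the cane is released in both saddles against it, within about 1 mm of its home position by the last depth reading.

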